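Change over the rocker diverter of a grinding-ball feed

TASK

The rocker tray under the ball feed is tipped towards one of the two blue bins: press the yellow tab on its raised end down with a fingertip so that it rocks over and feeds the other bin. Then push the red tab of the feed's slide gate across to the fully open position, so that all five waiting balls roll down into that other bin. Do not force anything or touch the balls, leave the bins and everything else on the bench where it stands, and finish clear of the stand once the balls lie still.

Things in the scene. Friction and masses are not known exactly. Their poses are not given: they have to be found in the camera images.
- stand: Blue feed stand fixed to the bench. Origin on the bench top under the middle of the rocker tray; x points away from the robot along the feed trough, y left (robot's view), z up. Stand-frame mm below. Tray pivot: along x, z = 120. The front bearing plate (x -51 to -46, y -35 to 35) rises to z = 215; before it the round tumbler weight swings (x -83 to -54, y -41 to 41, top z = 197). Side chutes: y 156 to 235 each side, 88 wide, walls to z = 120.
- feed_outlet (a point): Lower end of the feed trough, centre of its floor edge: stand x = 34, y = 0, z = 179 mm. The aluminium trough is 42 mm wide with walls 32 mm above its floor, and rises from here at 15 degrees along the stand's x to x = 295 mm (floor 248, walls 279 mm). Balls drop from here on to the middle of the rocker tray; all of them take about 3 s to run into the bin.
- rocker (a joint): Tilt, rad, of the rocker tray (aluminium, 330 mm along the stand's y, 80 wide, pivoted mid-length). +0.28: left end up, right end down on its stop, feeds the right bin; -0.28: right end up, feeds the left bin. Starts on either stop. A tumbler weight keeps it on its stop; pushed past level (0), it falls to the other stop by itself. A raised tab needs about 1 N.
- left_tab (a point): Centre of the top face of the yellow thumb tab at the tray's left end: plate 38 (stand x) x 40 x 4 mm on the tray's robot side, free below; the tray's wall, 19 mm to +x of this point, stands 22 mm above the tab. Stand frame, mm: x = -59; end up: y = 115, z = 185; end down: y = 131, z = 114. Pressing the raised tab straight down rocks the tray.
- right_tab (a point): The same point on the yellow thumb tab at the tray's right end: stand x = -59 mm; end up: y = -115, z = 185 mm; end down: y = -131, z = 114 mm.
- slide_gate (a joint): Opening of the slide gate across the feed trough, m: 0 to 0.003 shut (blade holds the balls back), 0.048 fully open at its stop (port in line with the trough). It slides straight along the stand's -y (to the right), stays where it is left, and takes about 1.2 N to move.
- slide_tab (a point): Centre of the outer (left, +y) face of the slide gate's red push tab: upright plate 34 mm wide (stand x), 48 high, 4 thick, standing free left of the feed trough. Stand frame, mm: x = 110, z = 216; y = 77 shut, 29 open. Its top edge is 24 mm above this point; the trough's walls there reach z = 232. Push this face to the right (stand -y).
- left_bin: Blue plastic stacking bin, open at the top, 160 x 105 mm, loose, on the bench under the left side chute. Origin: centre of its underside. Its x axis points from its low front (42 mm high, beside the stand) to its high back (85 mm high); walls 3 mm, floor 3 mm.
- right_bin: The same bin under the right side chute; its x axis again points away from the stand.
- bottle: Bystander: closed amber bottle, 60 mm diameter, 140 mm high; origin at the centre of its underside.
- jar: Bystander: white porcelain mill jar with lid, 92 mm diameter, 115 mm high; origin at the centre of its underside.
- beaker: Bystander: glass beaker, 70 mm diameter, 90 mm high; origin at the centre of its underside.
- spatula: Bystander: spatula lying on the bench, 170 mm long along its x axis; origin at the middle of its underside.
- ball1: White alumina grinding ball, 30 mm diameter, about 50 g, number 1 in the single file that waits in the feed trough behind the slide gate (1 is nearest the gate). Origin: its centre.
- ball2: White alumina grinding ball, 30 mm diameter, about 50 g, number 2 in the single file that waits in the feed trough behind the slide gate (1 is nearest the gate). Origin: its centre.
- ball3: White alumina grinding ball, 30 mm diameter, about 50 g, number 3 in the single file that waits in the feed trough behind the slide gate (1 is nearest the gate). Origin: its centre.
- ball4: White alumina grinding ball, 30 mm diameter, about 50 g, number 4 in the single file that waits in the feed trough behind the slide gate (1 is nearest the gate). Origin: its centre.
- ball5: White alumina grinding ball, 30 mm diameter, about 50 g, number 5 in the single file that waits in the feed trough behind the slide gate (1 is nearest the gate). Origin: its centre.
There are look-alikes about, which are no part of the job. What is shaped like the ball4 but brown or pink is not meant.

How it is judged:
On the way, in this order (a step that is already met when the one before it is completed fails the run):
1. the tray has been rocked over on to its other stop while the slide gate is still shut (distance of left_tab from where it was at the start of the episode above 0.045 m and (value of joint rocker below -0.25 rad or value of joint rocker above 0.25 rad) and value of joint slide_gate below 0.01 m), for 0.2 s.
2. the slide gate has been pushed fully open (value of joint slide_gate above 0.043 m), for 0.1 s.
At the end, for the whole second after the job is handed in: The tray rests on the stop opposite to the one it started on (tilt beyond 0.25 rad, left tab moved more than 45 mm from its start), the slide gate is open more than 43 mm, and all five balls lie at rest (under 0.05 m/s) inside the bin that the tray now feeds (distance of left_tab from where it was at the start of the episode above 0.045 m and value of joint slide_gate above 0.043 m and ((value of joint rocker below -0.25 rad and (x of ball1 in the frame of left_bin between -0.078 and 0.078 m and y of ball1 in the frame of left_bin between -0.05 and 0.05 m and z of ball1 in the frame of left_bin between 0 and 0.06 m and linear speed of ball1 below 0.05 m/s) and (x of ball2 in the frame of left_bin between -0.078 and 0.078 m and y of ball2 in the frame of left_bin between -0.05 and 0.05 m and z of ball2 in the frame of left_bin between 0 and 0.06 m and linear speed of ball2 below 0.05 m/s) and (x of ball3 in the frame of left_bin between -0.078 and 0.078 m and y of ball3 in the frame of left_bin between -0.05 and 0.05 m and z of ball3 in the frame of left_bin between 0 and 0.06 m and linear speed of ball3 below 0.05 m/s) and (x of ball4 in the frame of left_bin between -0.078 and 0.078 m and y of ball4 in the frame of left_bin between -0.05 and 0.05 m and z of ball4 in the frame of left_bin between 0 and 0.06 m and linear speed of ball4 below 0.05 m/s) and (x of ball5 in the frame of left_bin between -0.078 and 0.078 m and y of ball5 in the frame of left_bin between -0.05 and 0.05 m and z of ball5 in the frame of left_bin between 0 and 0.06 m and linear speed of ball5 below 0.05 m/s)) or (value of joint rocker above 0.25 rad and (x of ball1 in the frame of right_bin between -0.078 and 0.078 m and y of ball1 in the frame of right_bin between -0.05 and 0.05 m and z of ball1 in the frame of right_bin between 0 and 0.06 m and linear speed of ball1 below 0.05 m/s) and (x of ball2 in the frame of right_bin between -0.078 and 0.078 m and y of ball2 in the frame of right_bin between -0.05 and 0.05 m and z of ball2 in the frame of right_bin between 0 and 0.06 m and linear speed of ball2 below 0.05 m/s) and (x of ball3 in the frame of right_bin between -0.078 and 0.078 m and y of ball3 in the frame of right_bin between -0.05 and 0.05 m and z of ball3 in the frame of right_bin between 0 and 0.06 m and linear speed of ball3 below 0.05 m/s) and (x of ball4 in the frame of right_bin between -0.078 and 0.078 m and y of ball4 in the frame of right_bin between -0.05 and 0.05 m and z of ball4 in the frame of right_bin between 0 and 0.06 m and linear speed of ball4 below 0.05 m/s) and (x of ball5 in the frame of right_bin between -0.078 and 0.078 m and y of ball5 in the frame of right_bin between -0.05 and 0.05 m and z of ball5 in the frame of right_bin between 0 and 0.06 m and linear speed of ball5 below 0.05 m/s)))); the robot touches nothing.
It fails at once if a ball is touched by the arm or the fingers, or lifted (contact force between any of the fingers, the arm and ball1 above 0.2 N or contact force between any of the fingers, the arm and ball2 above 0.2 N or contact force between any of the fingers, the arm and ball3 above 0.2 N or contact force between any of the fingers, the arm and ball4 above 0.2 N or contact force between any of the fingers, the arm and ball5 above 0.2 N or z of any of ball1, ball2, ball3, ball4, ball5 in the frame of stand above 0.3 m).
It fails at once if a bin is shifted more than 30 mm or lifted (distance of any of left_bin, right_bin from where it was at the start of the episode above 0.03 m).
It fails at once if a bystander is shifted more than 30 mm or tipped over (distance of any of bottle, jar, beaker, spatula from where it was at the start of the episode above 0.03 m or angle between any of bottle, jar, beaker, spatula's own z axis and vertical above 0.4 rad).
It fails at once if the feed stand, its tray or its gate is forced (more than 40 N) (contact force between any of the fingers, the arm and stand above 40 N).
It also fails if it takes over 42 s, if anything falls off the work surface, if the arm or the gripper's body presses on something with over 40 N, if the wrist force passes 120 N, or if a joint passes its speed limit or range.

ROBOT

A 7-joint arm with a two-finger parallel gripper is mounted at the origin on the work surface. World frame = base frame: x ahead of the robot, y to its left, z up, the work surface at z = 0. Lengths are in m, angles in rad, forces in N, time in s.
With the tool pointing down it reaches from about 0.425 to 0.875 m from the base axis. Payload 4.7 kg.
Tool frame: the origin (TCP) lies at the very end of the fingers, on their centre line; the grasp point (between the pads) lies 19 mm behind it; z points along the fingers, y is the direction in which the jaws open and shut (so a half turn about z gives the same grasp; the last joint's range is limited). The gripper opens to 87 mm and grips with 3 to 60 N. Pads are 19 mm wide; open, the fingers measure 117 mm over their backs; the gripper's body (75 mm by 190 mm) begins 51 mm behind the grasp point.
Start: joints at [1.251, 0.321, -0.07, 1.45, 0.023, 1.371, -0.057], TCP at [0.213, -0.614, 0.223] pointing down, gripper open.
Joint ranges: [-2.86, 2.86], [-0.3, 2.09], [-1.38, 1.24], [0.06, 2.45], [-1.56, 4.7], [0.09, 2.05], [-2.69, 2.69]. Speed limits (rad/s): [2.57, 2.57, 3.14, 3.14, 3.14, 3.14, 3.14].

INTERFACE

Orientations are given as a rotation vector (axis times angle).
In Python, from bench import ctrl, get_image, camera_info gives the robot as it stands.
- The arm moves only by the tool carry_out, never from a script. Its argument "commands" is a list of rows, each an object of numbers: "tx", "ty", "tz": the shift along the tool's x, y, z in m; "rx", "ry", "rz": the turn, a rotation vector about the tool's x, y, z in rad; "jaw": the opening, from 0 (shut) to 1 (fully open). In form: [{"tx": .., "ty": .., "tz": .., "rx": .., "ry": .., "rz": .., "jaw": ..}, ...]. A call has 1 to 12 rows; each row is the pose to reach, as a shift and turn from the pose commanded when the call began, along the tool's axes at that moment; what a row does not reach only later rows make up. A row lasts 1/8 s, in which the tool goes at most 62.5 mm and 10.7 degrees, less where a joint would pass 70% of its speed; a pose out of reach is approached as far as the arm can. A call with a gripper value outside its range is refused whole. The fingers move at their own pace and stop on an object; "grip_force" is the grip in N (left out, the last holds). Time passes only in rows, so rows that repeat a pose let the fingers close. It gives the time, the measured TCP pose, the force and the opening at its end, in the units of the state.
- ctrl.get_state(): the state, without advancing time (a new reading comes with each control period).
- get_image(name): name is "scene" or "top"; returns the picture (384x512x3 uint8, red, green, blue); there is no depth.
- camera_info(name): a dict with "intrinsics" (3x3 intrinsics, pixels), "R" (3x3) and "t" (3): a world point X has camera coordinates R X + t. Camera axes: x right, y down, z forward; pixel columns grow to the right and rows downward; lengths in m; the calibration is good to about 2 mm. A picture is of the moment at which its call begins. camera_info takes no time and is no camera call.
- ctrl.close_job(): hands the job in, once; it reports no verdict.
The state is a dict: "time": time; "joint_positions": joint angles; "qd": joint speeds; "joint_torque": joint torques, N m; "position": TCP position; "tool_rot": TCP orientation; "ft_force": force on the tool from outside, world axes, zero at the start; "torque": the same for the moment, N m; "grip_width": opening from 0.0 (shut) to 1.0 (fully open).
Only numpy, scipy, OpenCV 4.12 (cv2) and the standard library are available. Lean on these libraries where they do the work, as an engineer would, in place of code of your own. Each camera call takes 0.05 s, during which the arm holds its last target.

## Working session

There is one attempt and no reset: what is moved stays moved. The work goes in short steps, Python scripts to look and compute and a tool call to move; the robot and the scene stay as the last step left them, time stands still between calls to the robot, and variables do not carry over. Pictures are saved under pics/ and viewed, and the job is handed in when it is done.

Besides the shell and the picture viewer there is one more tool, called after "Request:" by a JSON object that holds its "op" and its "data". carry_out: Moves the arm, as the interface text tells. Its arguments: {"type":"object","properties":{"commands":{"type":"array"},"grip_force":{"type":"number"}},"required":["commands"]}

```bash
mkdir -p pics; ls; python3 - <<'E'
from bench import ctrl,get_image,camera_info
import cv2
for n in ("scene","top"):
    im=get_image(n); cv2.imwrite(f"pics/{n}0.png",cv2.cvtColor(im,cv2.COLOR_RGB2BGR))
    c=camera_info(n); print(n,c)
s=ctrl.get_state();print(s)
E
```

```text
pics
scene {'intrinsics': array([[445.34392293,   0.        , 248.95588817],
       [  0.        , 445.34392293, 192.87667341],
       [  0.        ,   0.        ,   1.        ]]), 'R': array([[-0.11897606,  0.99264942,  0.02217735],
       [ 0.63057217,  0.09279414, -0.77056342],
       [-0.76695726, -0.07769418, -0.63697737]]), 't': array([ 0.05172048, -0.27279679,  1.68878301])}
top {'intrinsics': array([[442.40196175,   0.        , 255.58508151],
       [  0.        , 442.40196175, 192.44659141],
       [  0.        ,   0.        ,   1.        ]]), 'R': array([[ 0.02388526, -0.99967698, -0.00868486],
       [-0.99548621, -0.02298516, -0.09208085],
       [ 0.09185149,  0.01084503, -0.99571366]]), 't': array([0.0140805 , 0.63604216, 1.17716128])}
{'time': 0.1, 'joint_positions': array([ 1.2510701 ,  0.32174399, -0.07006745,  1.45157763,  0.02260514,
        1.37078772, -0.05689975]), 'qd': array([ 9.37647720e-04, -2.64309155e-03,  1.04188575e-04, -2.83508423e-03,
        7.07372395e-06,  2.10095564e-06,  9.16046501e-04]), 'joint_torque': array([ 2.19328622e-04, -4.92570484e+01, -4.05463949e-01, -3.13399386e+01,
       -6.41029654e-02,  3.94587731e-02,  4.10785799e-05]), 'position': array([ 0.21275653, -0.613662  ,  0.22156156]), 'tool_rot': array([-3.09626595e+00, -5.21682055e-01,  6.12270693e-04]), 'ft_force': array([-0.80613441,  1.0886371 , -0.53853849]), 'torque': array([ 0.02254553, -0.0606718 , -0.02165514]), 'grip_width': 1.000187562521532}
```

View pics/scene0.png

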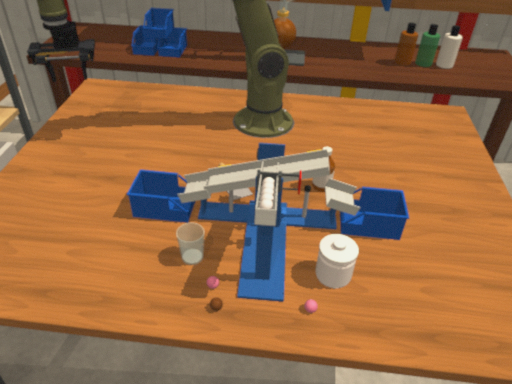

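View pics/top0.png

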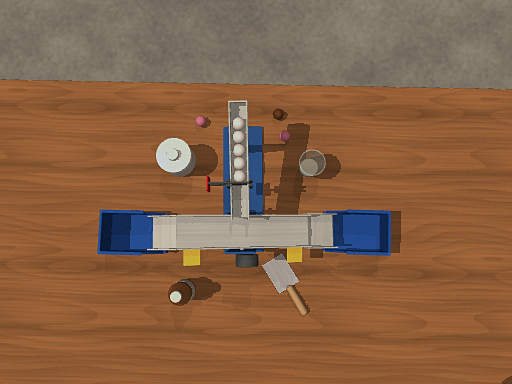

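```bash
python3 - <<'E'
import cv2
a=cv2.imread("pics/top0.png")[90:310,90:400]; cv2.imwrite("pics/top0c.png",cv2.resize(a,None,fx=2.5,fy=2.5,interpolation=cv2.INTER_CUBIC))
a=cv2.imread("pics/scene0.png")[130:310,120:420]; cv2.imwrite("pics/scene0c.png",cv2.resize(a,None,fx=2.6,fy=2.6,interpolation=cv2.INTER_CUBIC))
E
```

```text
(no output)
```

View pics/top0c.png

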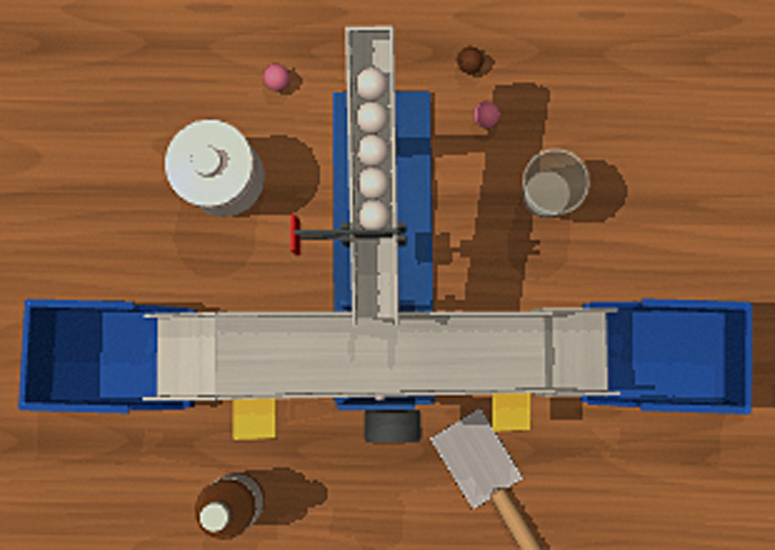

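View pics/scene0c.png

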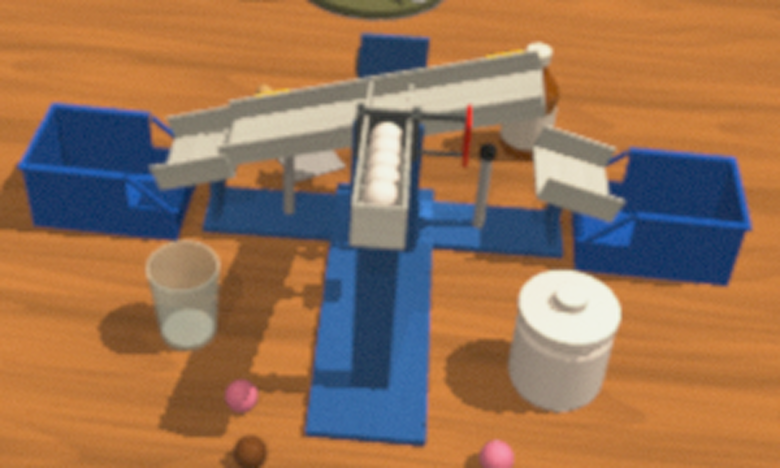

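```bash
cat > h.py <<'E'
import numpy as np, cv2
from bench import ctrl,get_image,camera_info
CI={n:camera_info(n) for n in("scene","top")}
def proj(n,X):
    c=CI[n];p=c['R']@np.asarray(X,float)+c['t'];p=c['intrinsics']@p;return p[:2]/p[2]
def ray(n,uv,z):
    c=CI[n];d=c['R'].T@np.linalg.solve(c['intrinsics'],[uv[0],uv[1],1]);o=-c['R'].T@c['t'];return o+d*(z-o[2])/d[2]
def S(p,P):
    x,y,a=p;P=np.asarray(P,float)/1000;c,s=np.cos(a),np.sin(a);return np.array([x+c*P[0]-s*P[1],y+s*P[0]+c*P[1],P[2]])
E
python3 - <<'E'
from h import *
from scipy.optimize import least_squares
for n in("top","scene"):
    im=cv2.imread(f"pics/{n}0.png").astype(int);b,g,r=im[...,0],im[...,1],im[...,2]
    for nm,m in(("yel",(r>150)&(g>120)&(b<70)),("red",(r>130)&(g<60)&(b<60))):
        k,l,st,ce=cv2.connectedComponentsWithStats(m.astype(np.uint8))
        for i in range(1,k):
            if st[i,4]>8: print(n,nm,st[i],ce[i])
c=lambda u,v:(90+(u)/2.5,90+v/2.5)
d=lambda u,v:(120+u/2.6,130+v/2.6)
obs=[("top",c(254,419),(-59,115,185)),("top",c(511,411),(-59,-131,114)),("top",c(294,234),(110,75,240)),
("top",c(347,29),(295,21,279)),("top",c(393,29),(295,-21,279)),
("scene",d(468,106),(110,75,240)),("scene",d(408,248),(295,21,247)),("scene",d(351,242),(295,-21,247))]
f=lambda p:np.concatenate([proj(n,S(p,P))-uv for n,uv,P in obs])
r=least_squares(f,[.6,0,0],loss='soft_l1');print(r.x);print(f(r.x).reshape(-1,2).round(1))
p=r.x
for n in"left slide".split():print(n)
print(S(p,(-59,115,185)),S(p,(110,77,216)))
print("bottle top",ray("top",c(213,517),.14),"jar",ray("top",c(208,160),.115))
print("cam",ray("top",(0,0),0))
E
```

```text
top yel [287 247  15  16 214] [294.00934579 254.5       ]
top yel [183 250  17  16 265] [190.86792453 257.30188679]
top red [206 176   2  14  28] [206.5 182.5]
scene yel [283  12   6   3   9] [285.88888889  13.11111111]
scene yel [87 79 38  5 98] [104.42857143  81.19387755]
scene yel [ 69  84  54  21 604] [93.84768212 93.93046358]
scene yel [178  86  55   7 144] [203.47222222  88.76388889]
scene yel [ 139   90  100   22 1213] [186.18878813 100.75515251]
scene yel [284  94  64   7 160] [313.54375  96.96875]
scene yel [230  96  16  10  92] [238.30434783 100.25      ]
scene yel [ 288   99  188   33 2461] [375.35514019 115.7513206 ]
scene yel [356  99  88   9 230] [400.98695652 103.6       ]
scene yel [ 50 106  45  14 229] [ 71.72925764 111.88209607]
scene yel [102 108   8   3  22] [105.77272727 109.        ]
scene yel [453 114  18   9  78] [463.12820513 117.28205128]
scene yel [  61  125  437   50 7404] [317.36493787 144.33927607]
scene yel [   8  142  203   34 3363] [103.57418971 159.48052334]
scene yel [297 146  26   6  82] [309.23170732 147.76829268]
scene yel [285 149  14   5  29] [
[... 1897 characters left out ...]
    ]
scene yel [380 300   8   3   9] [383.88888889 300.88888889]
scene yel [398 301  16   4  24] [404.29166667 302.41666667]
scene yel [124 306  19   3  37] [132.72972973 307.        ]
scene yel [315 327  23   5  58] [325.65517241 329.5       ]
scene yel [395 327  16   3  27] [402.62962963 328.44444444]
scene red [298 172   3  21  32] [299.375 181.875]
[0.52596416 0.05986566 0.04159698]
[[ 0.5  0.9]
 [ 0.3  0.8]
 [-1.8  0.4]
 [-1.3 -3.4]
 [-0.6 -3.8]
 [ 0.4  2.5]
 [-2.1 -1.4]
 [-1.  -0.6]]
left
slide
[0.46223293 0.17231267 0.185     ] [0.63266696 0.1413734  0.216     ]
bottle top [0.36653992 0.2167969  0.14      ] jar [0.7215032  0.24111086 0.115     ]
cam [1.18642853 0.79065641 0.        ]
```

```bash
python3 - <<'E'
from h import *
from scipy.optimize import least_squares
c=lambda u,v:(90+(u)/2.5,90+v/2.5)
d=lambda u,v:(120+u/2.6,130+v/2.6)
obs=[("top",(190.9,257.3),(-59,115,185)),("top",(294,254.5),(-59,-131,114)),("top",(206.8,182.8),(110,75,238)),
("scene",(299.6,172),(110,75,240)),("scene",(299.4,193),(110,75,192))]
f=lambda p:np.concatenate([proj(n,S(p,P))-uv for n,uv,P in obs])
r=least_squares(f,[.6,0,0],loss='soft_l1');print(r.x);print(f(r.x).reshape(-1,2).round(1))
p=r.x
for q in[(-59,115,185),(-59,131,114),(110,77,216),(110,29,216)]:print(S(p,q).round(4))
print(ray("top",(190.9,257.3),.185),ray("top",(206.8,182.8),.238))
im=cv2.imread("pics/top0.png")
def pl(Ps,col):
    u=np.array([proj("top",S(p,P))*3 for P in Ps]);cv2.polylines(big,[np.int32(u+1)],True,col,1)
big=cv2.resize(im,None,fx=3,fy=3,interpolation=cv2.INTER_CUBIC)
pl([(34,21,211),(34,-21,211),(295,-21,279),(295,21,279)],(0,255,0))
for s in(1,-1):pl([(-44,s*156,120),(44,s*156,120),(44,s*235,120),(-44,s*235,120)],(255,0,255))
pl([(-78,95,185),(-40,95,185),(-40,135,185),(-78,135,185)],(0,0,255))
pl([(93,77,240),(127,77,240),(127,77,192),(93,77,192)],(255,255,0))
cv2.imwrite("pics/ov.png",big[270:870,270:1050])
from scipy.spatial.transform import Rotation as Ro
print(Ro.from_rotvec(ctrl.get_state()['tool_rot']).as_matrix().round(3))
E
```

```text
[0.5281499  0.06094538 0.03024704]
[[ 0.5 -0.3]
 [ 0.   0.4]
 [-0.8 -0.1]
 [ 0.7  2. ]
 [-1.  -3. ]]
[0.4657 0.1741 0.185 ]
[0.4652 0.1901 0.114 ]
[0.6358 0.1412 0.216 ]
[0.6372 0.0933 0.216 ]
[0.46497515 0.17534229 0.185     ] [0.63564144 0.13751992 0.238     ]
[[ 0.945  0.328 -0.001]
 [ 0.328 -0.945  0.002]
 [-0.    -0.002 -1.   ]]
```

View pics/ov.png

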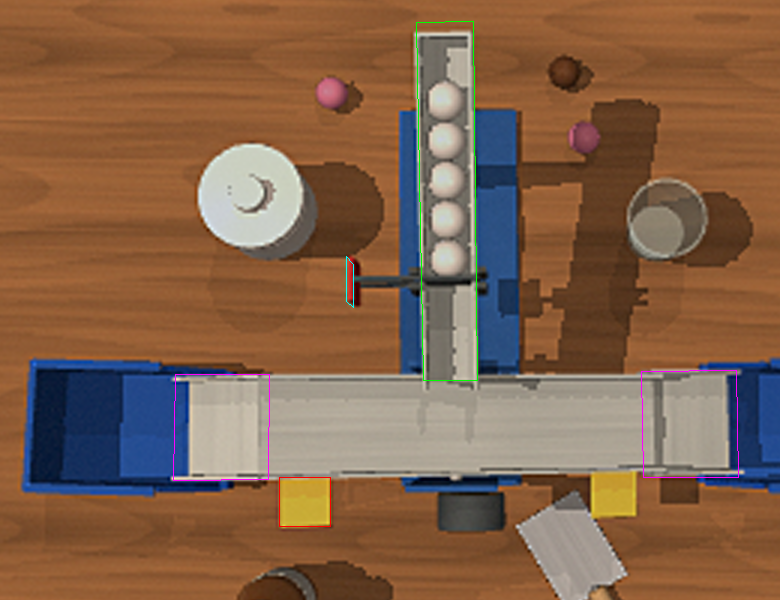

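The left end of the tray is up: in the scene view its left end (330,160) is higher, and in the top view the tab at (191,257) is larger and matches y=115, z=185. So I press left_tab at about (0.466, 0.174). The slide tab is at top (207,183). The balls in the trough are white, and the pink and brown ones lie loose on the bench.

```bash
cat >> h.py <<'E'
from scipy.spatial.transform import Rotation as Ro
P0=(0.5281,0.0609,0.0302)
def rows(wps,base=None):
    """world tcp targets -> tool shifts"""
    s=ctrl.get_state();R=Ro.from_rotvec(s['tool_rot']).as_matrix()
    for w in wps:print(np.round(R.T@(np.array(w)-s['position']),3))
    y=R[:,1];print("yaw of tool y deg",np.degrees(np.arctan2(y[1],y[0])),"pos",s['position'].round(4))
E
python3 - <<'E'
from h import *
a=[.213,-.614,.2216]
w=[(.25,-.57,.25),(.29,-.53,.28),(.33,-.49,.30),(.37,-.45,.32),(.4,-.40,.32),(.425,-.35,.32),(.44,-.3,.32),(.45,-.25,.32),(.455,-.195,.32),(.458,-.14,.32),(.46,-.08,.32),(.46,-.02,.32)]
rows(w)
print(S(P0,(-65,121,195)))
E
```

```text
[ 0.049 -0.029 -0.028]
[ 0.1   -0.054 -0.058]
[ 0.151 -0.079 -0.078]
[ 0.202 -0.103 -0.098]
[ 0.247 -0.141 -0.098]
[ 0.287 -0.18  -0.098]
[ 0.317 -0.222 -0.098]
[ 0.343 -0.266 -0.098]
[ 0.366 -0.316 -0.098]
[ 0.387 -0.367 -0.098]
[ 0.408 -0.423 -0.098]
[ 0.428 -0.48  -0.098]
yaw of tool y deg -70.87240996980982 pos [ 0.2128 -0.6137  0.2216]
[0.45947599 0.17988212 0.195     ]
```

Request:
{"op": "carry_out", "data": {"commands": [{"tx": 0.049, "ty": -0.029, "tz": -0.028, "rz": -0.1, "jaw": 0}, {"tx": 0.1, "ty": -0.054, "tz": -0.058, "rz": -0.2, "jaw": 0}, {"tx": 0.151, "ty": -0.079, "tz": -0.078, "rz": -0.3, "jaw": 0}, {"tx": 0.202, "ty": -0.103, "tz": -0.098, "rz": -0.42, "jaw": 0}, {"tx": 0.247, "ty": -0.141, "tz": -0.098, "rz": -0.55, "jaw": 0}, {"tx": 0.287, "ty": -0.18, "tz": -0.098, "rz": -0.68, "jaw": 0}, {"tx": 0.317, "ty": -0.222, "tz": -0.098, "rz": -0.8, "jaw": 0}, {"tx": 0.343, "ty": -0.266, "tz": -0.098, "rz": -0.92, "jaw": 0}, {"tx": 0.366, "ty": -0.316, "tz": -0.098, "rz": -1.04, "jaw": 0}, {"tx": 0.387, "ty": -0.367, "tz": -0.098, "rz": -1.15, "jaw": 0}, {"tx": 0.408, "ty": -0.423, "tz": -0.098, "rz": -1.267, "jaw": 0}, {"tx": 0.428, "ty": -0.48, "tz": -0.098, "rz": -1.267, "jaw": 0}]}}

```text
invalid input
```

```bash
python3 - <<'E'
from h import *
rows([(.46,.03,.32),(.46,.08,.31),(.4595,.13,.29),(.4595,.18,.26),(.4595,.18,.22)])
s=ctrl.get_state();print(s['time'],s['grip_width'],s['ft_force'],s['joint_positions'].round(2))
E
```

```text
[ 0.444 -0.527 -0.098]
[ 0.461 -0.575 -0.087]
[ 0.477 -0.622 -0.067]
[ 0.493 -0.669 -0.037]
[ 0.493 -0.669  0.003]
yaw of tool y deg -70.87240996980982 pos [ 0.2128 -0.6137  0.2216]
0.1 1.000187562521532 [-0.80613441  1.0886371  -0.53853849] [ 1.25  0.32 -0.07  1.45  0.02  1.37 -0.06]
```

Request:
{"op": "carry_out", "data": {"commands": [{"tx": 0.049, "ty": -0.029, "tz": -0.028, "rx": 0, "ry": 0, "rz": -0.1, "jaw": 0}, {"tx": 0.1, "ty": -0.054, "tz": -0.058, "rx": 0, "ry": 0, "rz": -0.2, "jaw": 0}, {"tx": 0.151, "ty": -0.079, "tz": -0.078, "rx": 0, "ry": 0, "rz": -0.3, "jaw": 0}, {"tx": 0.202, "ty": -0.103, "tz": -0.098, "rx": 0, "ry": 0, "rz": -0.42, "jaw": 0}, {"tx": 0.247, "ty": -0.141, "tz": -0.098, "rx": 0, "ry": 0, "rz": -0.55, "jaw": 0}, {"tx": 0.287, "ty": -0.18, "tz": -0.098, "rx": 0, "ry": 0, "rz": -0.68, "jaw": 0}, {"tx": 0.317, "ty": -0.222, "tz": -0.098, "rx": 0, "ry": 0, "rz": -0.8, "jaw": 0}, {"tx": 0.343, "ty": -0.266, "tz": -0.098, "rx": 0, "ry": 0, "rz": -0.92, "jaw": 0}, {"tx": 0.366, "ty": -0.316, "tz": -0.098, "rx": 0, "ry": 0, "rz": -1.04, "jaw": 0}, {"tx": 0.387, "ty": -0.367, "tz": -0.098, "rx": 0, "ry": 0, "rz": -1.15, "jaw": 0}, {"tx": 0.408, "ty": -0.423, "tz": -0.098, "rx": 0, "ry": 0, "rz": -1.267, "jaw": 0}, {"tx": 0.428, "ty": -0.48, "tz": -0.098, "rx": 0, "ry": 0, "rz": -1.267, "jaw": 0}]}}

```text
time: 1.6
position: [0.4596, -0.0185, 0.3202]
tool_rot: [2.187, 2.255, -0.001]
ft_force: [1.3, 1.0, -0.8]
grip_width: 0.006
```

```bash
python3 - <<'E'
from h import *
rows([(.46,.03,.32),(.46,.08,.31),(.4595,.13,.29),(.4595,.18,.26),(.4595,.18,.22)])
s=ctrl.get_state();print(s['time'],s['grip_width'],s['ft_force'],s['joint_positions'].round(2))
E
```

```text
[0.048 0.002 0.   ]
[0.098 0.003 0.01 ]
[0.148 0.004 0.03 ]
[0.198 0.006 0.06 ]
[0.198 0.006 0.1  ]
yaw of tool y deg 1.7572274784353852 pos [ 0.4596 -0.0185  0.3202]
1.6 0.0064669093522927235 [ 1.26553859  1.04082876 -0.78163143] [ 0.69 -0.12 -0.64  1.71 -0.07  1.52  0.09]
```

Request:
{"op": "carry_out", "data": {"commands": [{"tx": 0.048, "ty": 0.002, "tz": 0, "rx": 0, "ry": 0, "rz": 0, "jaw": 0}, {"tx": 0.098, "ty": 0.003, "tz": 0.01, "rx": 0, "ry": 0, "rz": 0, "jaw": 0}, {"tx": 0.148, "ty": 0.004, "tz": 0.03, "rx": 0, "ry": 0, "rz": 0, "jaw": 0}, {"tx": 0.198, "ty": 0.006, "tz": 0.06, "rx": 0, "ry": 0, "rz": 0, "jaw": 0}, {"tx": 0.198, "ty": 0.006, "tz": 0.1, "rx": 0, "ry": 0, "rz": 0, "jaw": 0}, {"tx": 0.198, "ty": 0.006, "tz": 0.1, "rx": 0, "ry": 0, "rz": 0, "jaw": 0}]}}

```text
time: 2.35
position: [0.4578, 0.1771, 0.2179]
tool_rot: [-2.184, -2.253, 0.008]
ft_force: [0.4, 0.3, 0.6]
grip_width: 0.004
```

```bash
python3 - <<'E'
from h import *
rows([(.4595,.18,.195),(.4595,.18,.14)])
for n in("top","scene"):
    im=cv2.cvtColor(get_image(n),cv2.COLOR_RGB2BGR)
    x,y=(130,190) if n=="top" else (250,90)
    cv2.imwrite(f"pics/{n}1.png",cv2.resize(im[y:y+150,x:x+150],None,fx=4,fy=4,interpolation=cv2.INTER_CUBIC))
s=ctrl.get_state();print(s['time'],s['grip_width'],s['ft_force'],s['joint_positions'].round(2))
E
```

```text
[0.003 0.002 0.023]
[0.003 0.002 0.078]
yaw of tool y deg 1.7956259471649134 pos [0.4578 0.1771 0.2179]
2.45 0.00407131481652704 [0.49862504 0.93256649 0.93813965] [ 0.5   0.03 -0.93  1.8   0.02  1.32 -0.4 ]
```

View pics/top1.png

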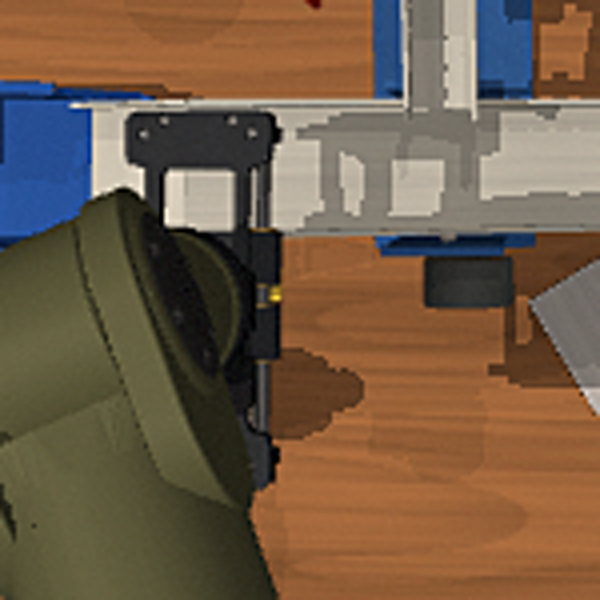

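View pics/scene1.png

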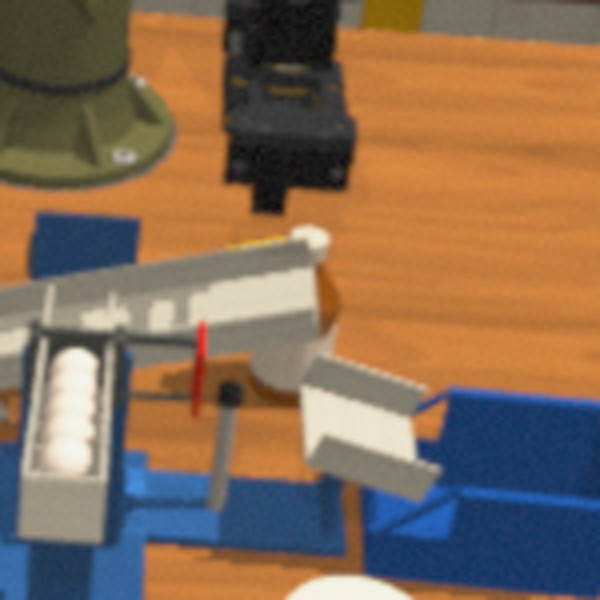

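Request:
{"op": "carry_out", "data": {"commands": [{"tx": 0.002, "ty": 0.001, "tz": 0.012, "rx": 0, "ry": 0, "rz": 0, "jaw": 0}, {"tx": 0.002, "ty": 0.001, "tz": 0.022, "rx": 0, "ry": 0, "rz": 0, "jaw": 0}, {"tx": 0.002, "ty": 0.001, "tz": 0.028, "rx": 0, "ry": 0, "rz": 0, "jaw": 0}, {"tx": 0.002, "ty": 0.001, "tz": 0.034, "rx": 0, "ry": 0, "rz": 0, "jaw": 0}, {"tx": 0.002, "ty": 0.001, "tz": 0.04, "rx": 0, "ry": 0, "rz": 0, "jaw": 0}]}}

```text
time: 3.08
position: [0.4612, 0.1798, 0.1803]
tool_rot: [2.188, 2.254, 0.0]
ft_force: [-1.0, 0.3, 1.1]
grip_width: 0.006
```

```bash
python3 - <<'E'
from h import *
rows([(.4595,.18,.138)])
s=ctrl.get_state();print(s['time'],s['ft_force'],s['joint_positions'].round(2))
E
```

```text
[ 0.    -0.002  0.042]
yaw of tool y deg 1.7214797437800642 pos [0.4612 0.1798 0.1803]
3.075 [-1.03226743  0.31242082  1.06097259] [ 0.48  0.07 -0.93  1.86  0.06  1.24 -0.44]
```

Request:
{"op": "carry_out", "data": {"commands": [{"tx": 0, "ty": -0.002, "tz": 0.006, "rx": 0, "ry": 0, "rz": 0, "jaw": 0}, {"tx": 0, "ty": -0.002, "tz": 0.012, "rx": 0, "ry": 0, "rz": 0, "jaw": 0}, {"tx": 0, "ty": -0.002, "tz": 0.018, "rx": 0, "ry": 0, "rz": 0, "jaw": 0}, {"tx": 0, "ty": -0.002, "tz": 0.024, "rx": 0, "ry": 0, "rz": 0, "jaw": 0}, {"tx": 0, "ty": -0.002, "tz": 0.03, "rx": 0, "ry": 0, "rz": 0, "jaw": 0}, {"tx": 0, "ty": -0.002, "tz": 0.036, "rx": 0, "ry": 0, "rz": 0, "jaw": 0}, {"tx": 0, "ty": -0.002, "tz": 0.042, "rx": 0, "ry": 0, "rz": 0, "jaw": 0}, {"tx": 0, "ty": -0.002, "tz": 0.042, "rx": 0, "ry": 0, "rz": 0, "jaw": 0}, {"tx": 0, "ty": -0.002, "tz": 0.042, "rx": 0, "ry": 0, "rz": 0, "jaw": 0}]}}

```text
time: 4.2
position: [0.4591, 0.1797, 0.1386]
tool_rot: [2.188, 2.254, 0.0]
ft_force: [-0.3, 0.6, -0.2]
grip_width: 0.007
```

```bash
python3 - <<'E'
from h import *
for n in("scene",):
    im=cv2.cvtColor(get_image(n),cv2.COLOR_RGB2BGR)
    x,y=(120,100)
    cv2.imwrite(f"pics/{n}2.png",cv2.resize(im[y:y+190,x:x+300],None,fx=2.6,fy=2.6,interpolation=cv2.INTER_CUBIC))
s=ctrl.get_state();print(s['time'],s['ft_force'],s['position'])
E
```

```text
4.25 [-0.05202053  0.20471196 -0.92718698] [0.45925077 0.17975633 0.13874652]
```

View pics/scene2.png

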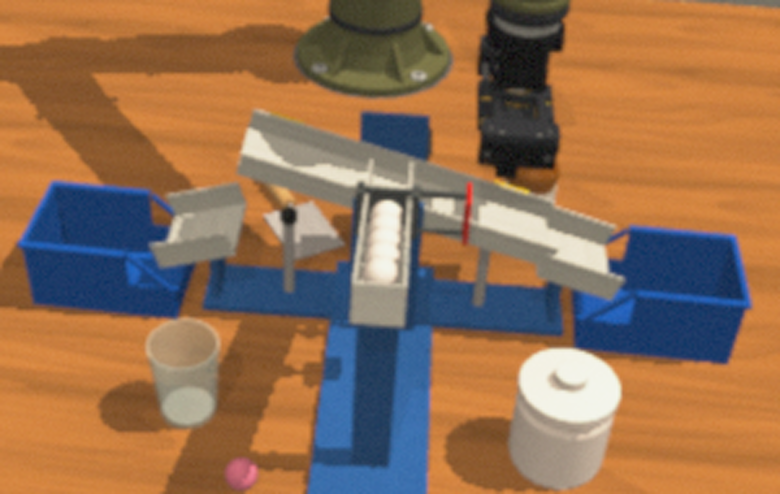

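The tray now slopes to the left bin: its right end (245,140) is up and its left end (615,285) is over the left chute. The gate is still shut. Next I lift and go to the gate.

```bash
python3 - <<'E'
from h import *
g=S(P0,(110,110,222));print(g,S(P0,(110,29+9.5,222)))
a=np.array([.4595,.18])
w=[(*a,.19),(*a,.24),(*a,.29)]+[(*(a+(g[:2]-a)*t),.31) for t in(.25,.5,.75,1)]+[(*g[:2],.28),(*g[:2],.25),(*g[:2],.224)]
rows(w)
E
```

```text
[0.63472835 0.17417134 0.222     ] [0.63688732 0.10270394 0.222     ]
[ 0.     0.    -0.051]
[ 0.     0.    -0.101]
[ 0.     0.    -0.151]
[-0.003  0.044 -0.171]
[-0.005  0.088 -0.171]
[-0.008  0.132 -0.171]
[-0.011  0.175 -0.171]
[-0.011  0.175 -0.141]
[-0.011  0.175 -0.111]
[-0.011  0.175 -0.085]
yaw of tool y deg 1.72224602557931 pos [0.4593 0.1798 0.1387]
```

Request:
{"op": "carry_out", "data": {"commands": [{"tx": 0, "ty": 0, "tz": -0.05, "rx": 0, "ry": 0, "rz": 0, "jaw": 0}, {"tx": 0, "ty": 0, "tz": -0.1, "rx": 0, "ry": 0, "rz": 0, "jaw": 0}, {"tx": 0, "ty": 0, "tz": -0.15, "rx": 0, "ry": 0, "rz": 0, "jaw": 0}, {"tx": -0.003, "ty": 0.044, "tz": -0.17, "rx": 0, "ry": 0, "rz": 0, "jaw": 0}, {"tx": -0.005, "ty": 0.088, "tz": -0.17, "rx": 0, "ry": 0, "rz": 0, "jaw": 0}, {"tx": -0.008, "ty": 0.132, "tz": -0.17, "rx": 0, "ry": 0, "rz": 0, "jaw": 0}, {"tx": -0.011, "ty": 0.175, "tz": -0.17, "rx": 0, "ry": 0, "rz": 0, "jaw": 0}, {"tx": -0.011, "ty": 0.175, "tz": -0.14, "rx": 0, "ry": 0, "rz": 0, "jaw": 0}, {"tx": -0.011, "ty": 0.175, "tz": -0.11, "rx": 0, "ry": 0, "rz": 0, "jaw": 0}, {"tx": -0.011, "ty": 0.175, "tz": -0.085, "rx": 0, "ry": 0, "rz": 0, "jaw": 0}, {"tx": -0.011, "ty": 0.175, "tz": -0.085, "rx": 0, "ry": 0, "rz": 0, "jaw": 0}]}}

```text
time: 5.62
position: [0.6334, 0.173, 0.2215]
tool_rot: [-2.187, -2.253, 0.005]
ft_force: [-0.3, 0.5, 1.1]
grip_width: 0.005
```

```bash
python3 - <<'E'
from h import *
rows([(*S(P0,(110,90,0))[:2],.222),(*S(P0,(110,39.5,0))[:2],.222)])
for n in("top","scene"):
    im=cv2.cvtColor(get_image(n),cv2.COLOR_RGB2BGR)
    x,y=(130,130) if n=="top" else (220,110)
    cv2.imwrite(f"pics/{n}3.png",cv2.resize(im[y:y+150,x:x+150],None,fx=4,fy=4,interpolation=cv2.INTER_CUBIC))
s=ctrl.get_state();print(s['time'],s['ft_force'],s['joint_positions'].round(2))
E
```

```text
[-0.019  0.001 -0.   ]
[-0.069  0.001 -0.   ]
yaw of tool y deg 1.7019883455407032 pos [0.6334 0.173  0.2215]
5.725 [0.40137372 0.38553127 0.0756657 ] [ 0.33  0.47 -0.89  1.4   0.37  1.44 -0.52]
```

View pics/top3.png

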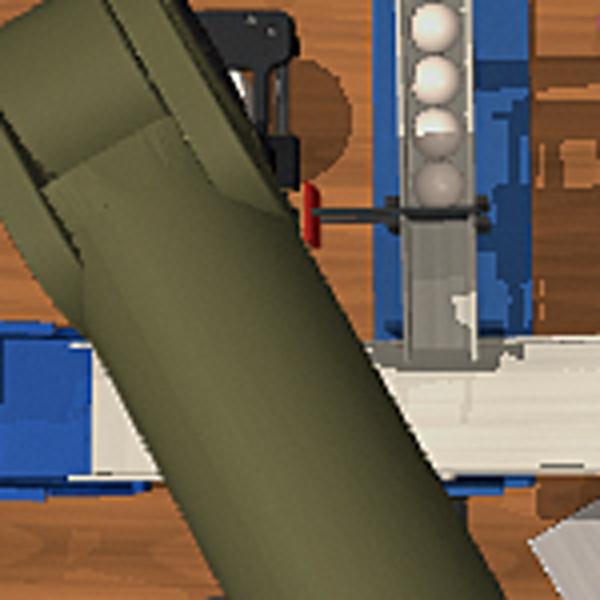

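View pics/scene3.png

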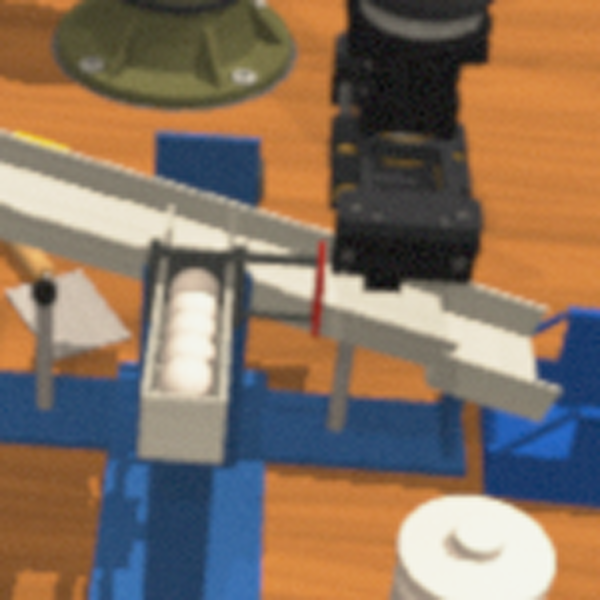

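Request:
{"op": "carry_out", "data": {"commands": [{"tx": -0.01, "ty": 0.001, "tz": 0, "rx": 0, "ry": 0, "rz": 0, "jaw": 0}, {"tx": -0.018, "ty": 0.001, "tz": 0, "rx": 0, "ry": 0, "rz": 0, "jaw": 0}, {"tx": -0.024, "ty": 0.001, "tz": 0, "rx": 0, "ry": 0, "rz": 0, "jaw": 0}, {"tx": -0.029, "ty": 0.001, "tz": 0, "rx": 0, "ry": 0, "rz": 0, "jaw": 0}, {"tx": -0.034, "ty": 0.001, "tz": 0, "rx": 0, "ry": 0, "rz": 0, "jaw": 0}, {"tx": -0.04, "ty": 0.001, "tz": 0, "rx": 0, "ry": 0, "rz": 0, "jaw": 0}, {"tx": -0.046, "ty": 0.001, "tz": 0, "rx": 0, "ry": 0, "rz": 0, "jaw": 0}, {"tx": -0.052, "ty": 0.001, "tz": 0, "rx": 0, "ry": 0, "rz": 0, "jaw": 0}, {"tx": -0.057, "ty": 0.001, "tz": 0, "rx": 0, "ry": 0, "rz": 0, "jaw": 0}, {"tx": -0.061, "ty": 0.001, "tz": 0, "rx": 0, "ry": 0, "rz": 0, "jaw": 0}, {"tx": -0.064, "ty": 0.001, "tz": 0, "rx": 0, "ry": 0, "rz": 0, "jaw": 0}]}}

```text
time: 7.1
position: [0.6371, 0.1096, 0.2234]
tool_rot: [-2.188, -2.254, 0.0]
ft_force: [0.1, 0.3, 0.9]
grip_width: 0.005
```

```bash
python3 - <<'E'
from h import *
rows([(*S(P0,(110,39.5,0))[:2],.222)])
for n in("top",):
    im=cv2.cvtColor(get_image(n),cv2.COLOR_RGB2BGR)
    x,y=(130,100) if n=="top" else (220,110)
    cv2.imwrite(f"pics/{n}4.png",cv2.resize(im[y:y+150,x:x+150],None,fx=4,fy=4,interpolation=cv2.INTER_CUBIC))
s=ctrl.get_state();print(s['time'],s['ft_force'],s['joint_positions'].round(2))
E
```

```text
[-0.006 -0.     0.001]
yaw of tool y deg 1.714786686827468 pos [0.6371 0.1096 0.2234]
7.15 [1.16322886 0.28295786 1.66303216] [ 0.44  0.45 -0.89  1.43  0.35  1.42 -0.42]
```

View pics/top4.png

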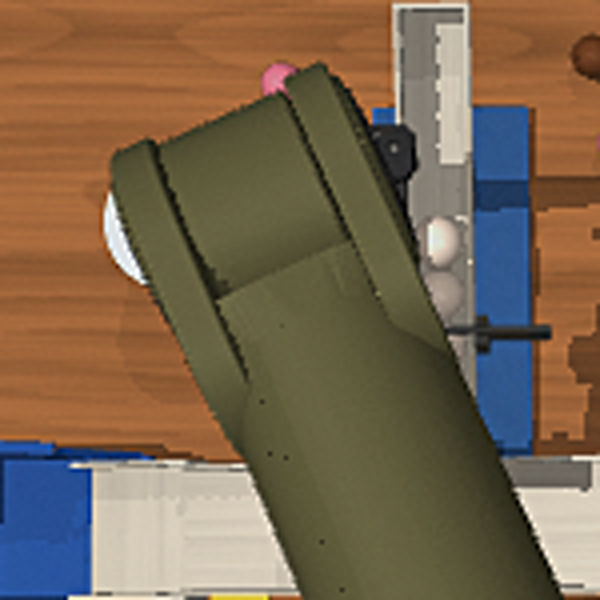

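The balls are already rolling. I push on to the stop in small steps.

Request:
{"op": "carry_out", "data": {"commands": [{"tx": -0.002, "ty": 0, "tz": 0, "rx": 0, "ry": 0, "rz": 0, "jaw": 0}, {"tx": -0.004, "ty": 0, "tz": 0, "rx": 0, "ry": 0, "rz": 0, "jaw": 0}, {"tx": -0.005, "ty": 0, "tz": 0, "rx": 0, "ry": 0, "rz": 0, "jaw": 0}]}}

```text
time: 7.52
position: [0.6373, 0.1052, 0.2234]
tool_rot: [-2.187, -2.254, -0.0]
ft_force: [0.3, 2.7, -0.8]
grip_width: 0.002
```

Request:
{"op": "carry_out", "data": {"commands": [{"tx": -0.001, "ty": 0, "tz": 0, "rx": 0, "ry": 0, "rz": 0, "jaw": 0}, {"tx": -0.002, "ty": 0, "tz": 0, "rx": 0, "ry": 0, "rz": 0, "jaw": 0}, {"tx": -0.002, "ty": 0, "tz": 0, "rx": 0, "ry": 0, "rz": 0, "jaw": 0}]}}

```text
time: 7.9
position: [0.6373, 0.1052, 0.2235]
tool_rot: [-2.184, -2.255, -0.004]
ft_force: [1.6, 5.9, -1.9]
grip_width: 0.003
```

The position holds at y=0.1052 while the force rises to about 6 N, so the gate is at its stop. I back off and lift clear.

Request:
{"op": "carry_out", "data": {"commands": [{"tx": 0.02, "ty": 0, "tz": 0, "rx": 0, "ry": 0, "rz": 0, "jaw": 0}, {"tx": 0.04, "ty": 0, "tz": 0, "rx": 0, "ry": 0, "rz": 0, "jaw": 0}, {"tx": 0.05, "ty": 0, "tz": -0.05, "rx": 0, "ry": 0, "rz": 0, "jaw": 0}, {"tx": 0.06, "ty": 0, "tz": -0.1, "rx": 0, "ry": 0, "rz": 0, "jaw": 0}, {"tx": 0.08, "ty": -0.05, "tz": -0.13, "rx": 0, "ry": 0, "rz": 0, "jaw": 0}, {"tx": 0.11, "ty": -0.09, "tz": -0.15, "rx": 0, "ry": 0, "rz": 0, "jaw": 0}, {"tx": 0.15, "ty": -0.13, "tz": -0.15, "rx": 0, "ry": 0, "rz": 0, "jaw": 0}, {"tx": 0.2, "ty": -0.16, "tz": -0.15, "rx": 0, "ry": 0, "rz": 0, "jaw": 0}, {"tx": 0.25, "ty": -0.19, "tz": -0.15, "rx": 0, "ry": 0, "rz": 0, "jaw": 0}, {"tx": 0.29, "ty": -0.21, "tz": -0.15, "rx": 0, "ry": 0, "rz": 0, "jaw": 0}, {"tx": 0.29, "ty": -0.21, "tz": -0.15, "rx": 0, "ry": 0, "rz": 0, "jaw": 0}, {"tx": 0.29, "ty": -0.21, "tz": -0.15, "rx": 0, "ry": 0, "rz": 0, "jaw": 0}]}}

```text
time: 9.4
position: [0.4187, 0.3867, 0.3735]
tool_rot: [2.186, 2.255, -0.001]
ft_force: [0.2, 0.0, -0.1]
grip_width: 0.007
```

```bash
python3 - <<'E'
from h import *
for n in("top","scene"):
    im=cv2.cvtColor(get_image(n),cv2.COLOR_RGB2BGR)
    cv2.imwrite(f"pics/{n}5.png",cv2.resize(im[80:320,80:440],None,fx=2.2,fy=2.2,interpolation=cv2.INTER_CUBIC))
s=ctrl.get_state();print(s['time'],s['ft_force'],s['position'])
E
```

```text
9.5 [ 0.23362441 -0.33674708  0.34190499] [0.41980643 0.38552238 0.37335379]
```

View pics/top5.png

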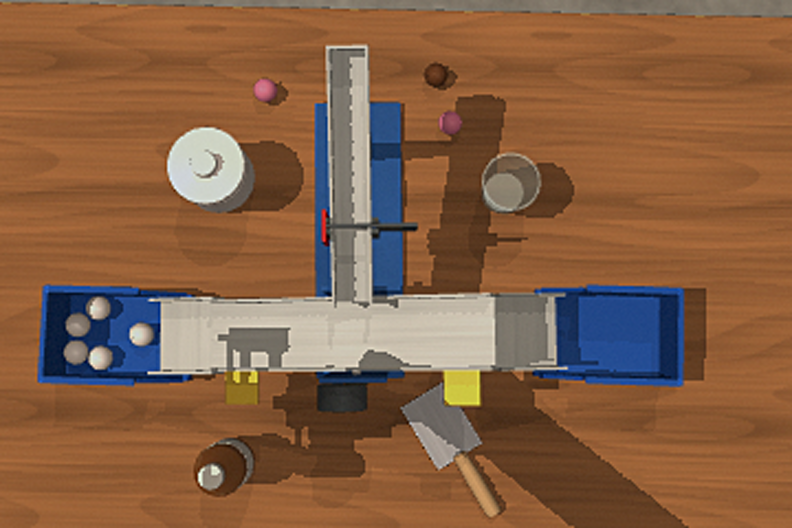

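View pics/scene5.png

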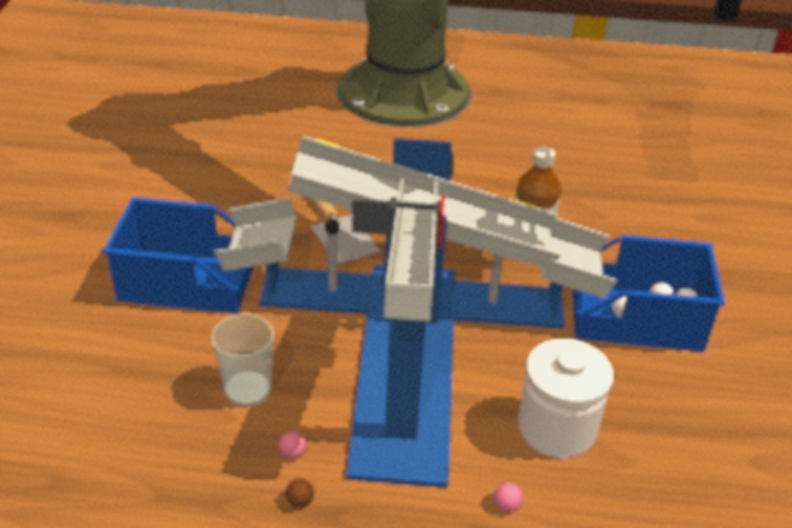

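All five white balls are in the left bin, at top-crop pixels (98,308), (77,325), (75,352), (101,357) and (141,334). I wait for them to settle and compare pictures.

Request:
{"op": "carry_out", "data": {"commands": [{"tx": 0, "ty": 0, "tz": 0, "rx": 0, "ry": 0, "rz": 0, "jaw": 0}, {"tx": 0, "ty": 0, "tz": 0, "rx": 0, "ry": 0, "rz": 0, "jaw": 0}, {"tx": 0, "ty": 0, "tz": 0, "rx": 0, "ry": 0, "rz": 0, "jaw": 0}, {"tx": 0, "ty": 0, "tz": 0, "rx": 0, "ry": 0, "rz": 0, "jaw": 0}, {"tx": 0, "ty": 0, "tz": 0, "rx": 0, "ry": 0, "rz": 0, "jaw": 0}, {"tx": 0, "ty": 0, "tz": 0, "rx": 0, "ry": 0, "rz": 0, "jaw": 0}, {"tx": 0, "ty": 0, "tz": 0, "rx": 0, "ry": 0, "rz": 0, "jaw": 0}, {"tx": 0, "ty": 0, "tz": 0, "rx": 0, "ry": 0, "rz": 0, "jaw": 0}, {"tx": 0, "ty": 0, "tz": 0, "rx": 0, "ry": 0, "rz": 0, "jaw": 0}, {"tx": 0, "ty": 0, "tz": 0, "rx": 0, "ry": 0, "rz": 0, "jaw": 0}, {"tx": 0, "ty": 0, "tz": 0, "rx": 0, "ry": 0, "rz": 0, "jaw": 0}, {"tx": 0, "ty": 0, "tz": 0, "rx": 0, "ry": 0, "rz": 0, "jaw": 0}]}}

```text
time: 11.0
position: [0.4188, 0.3865, 0.3735]
tool_rot: [2.188, 2.254, -0.0]
ft_force: [0.4, -0.0, 0.4]
grip_width: 0.004
```

Request:
{"op": "carry_out", "data": {"commands": [{"tx": 0, "ty": 0, "tz": 0, "rx": 0, "ry": 0, "rz": 0, "jaw": 0}, {"tx": 0, "ty": 0, "tz": 0, "rx": 0, "ry": 0, "rz": 0, "jaw": 0}, {"tx": 0, "ty": 0, "tz": 0, "rx": 0, "ry": 0, "rz": 0, "jaw": 0}, {"tx": 0, "ty": 0, "tz": 0, "rx": 0, "ry": 0, "rz": 0, "jaw": 0}, {"tx": 0, "ty": 0, "tz": 0, "rx": 0, "ry": 0, "rz": 0, "jaw": 0}, {"tx": 0, "ty": 0, "tz": 0, "rx": 0, "ry": 0, "rz": 0, "jaw": 0}, {"tx": 0, "ty": 0, "tz": 0, "rx": 0, "ry": 0, "rz": 0, "jaw": 0}, {"tx": 0, "ty": 0, "tz": 0, "rx": 0, "ry": 0, "rz": 0, "jaw": 0}]}}

```text
time: 12.0
position: [0.4188, 0.3866, 0.3735]
tool_rot: [2.188, 2.255, -0.0]
ft_force: [0.5, 0.0, -0.2]
grip_width: 0.006
```

```bash
python3 - <<'E'
from h import *
i1=get_image("top")
for _ in range(8): i2=get_image("top")
d=np.abs(i1.astype(int)-i2).max(2)[205:265,90:170];print("diff",d.max(),(d>40).sum())
im=cv2.cvtColor(i2,cv2.COLOR_RGB2BGR)
cv2.imwrite("pics/top6.png",cv2.resize(im[170:280,90:250],None,fx=4.5,fy=4.5,interpolation=cv2.INTER_CUBIC))
b,g,r=[im[...,k].astype(int) for k in range(3)];m=(r>130)&(g<60)&(b<60)
m[:150]=0;m[210:]=0
v,u=np.where(m);print("red",u.mean(),v.mean());
for y in(29,33,37):print(y,proj("top",S(P0,(110,y-2,238))))
s=ctrl.get_state();print(s['time'],s['ft_force'])
E
```

```text
diff 45 2
red 226.55555555555554 182.11111111111111
29 [227.28692873 182.56579322]
33 [225.51786502 182.57865213]
37 [223.7489155  182.59151021]
12.45 [-0.37186782 -0.13898306 -0.29050527]
```

View pics/top6.png

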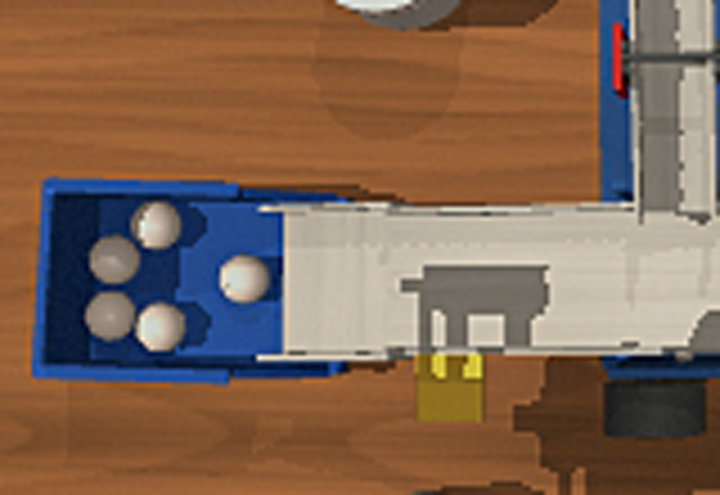

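```bash
python3 -c "
from bench import ctrl
print(ctrl.close_job())"
```

```text
the job is handed in; nothing more can be done
None
```

I pressed the raised left yellow tab down and the tray rocked over to feed the left bin. Then I pushed the red tab right to its stop, and all five white balls rolled into the left bin. I handed the job in at about 12.5 s of the 42 s allowed; no verdict was reported.

- **Gate:** the fingertip stopped at y = 0.1052 m while the side force rose to about 6 N, so the gate was on its stop. The top image puts the opening at roughly 45 to 47 mm, against 43 mm needed and 48 mm nominal. That is about 1 to 3 mm short of the stop reading, which I put down to pixel accuracy and a gate that may have started up to 3 mm along.
- **Balls:** all five are in the left bin. Two pictures 0.4 s apart show almost no change there (2 pixels over the threshold), so they are at rest.
- **Rest of the bench:** by eye, the bins, bottle, jar, beaker and spatula look where they were.
- **Arm:** it ended about 0.37 m up, to the left of the stand, with wrist force near zero.

The first move call was refused as invalid because some numbers were left out; nothing moved, and I sent it again in full. The trough's far end sat 3 to 4 pixels off my stand pose, so I fitted the pose to the tabs instead; the final fit still had 2 to 3 pixels of error at the red tab in the scene view.

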